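Clamp the tea strainer in its stand with the lever bolt

TASK

The tea strainer lies loose in its stand. With the red lever left standing up, screw the lever bolt in clockwise until its pad presses snugly on the strainer's handle, without forcing it, then fold the lever fully down flat so that the strainer is clamped. Let go, and leave the strainer in its slot and the jar, sugar bowl, acrylic box and spoon where they are.

Things in the scene. Friction and masses are not known exactly. Their poses are not given: they have to be found in the camera images.
- stand: Fixed stand: wooden foot 205 x 100 x 10 mm, steel column, aluminium jaw block (44 x 44 mm, top 92 mm above the work surface; only the bolt and lever are higher). Origin on the work surface directly under the bolt's axis; z up, x along the strainer's handle to its bowl (centre 90 mm along x, rim 65 mm high).
- bolt: Vertical lever bolt in the top of the jaw block. Origin on its axis at the height of the lever's pivot, 112 mm above the work surface at the start; this body only sinks and does not show the turning (see pivot). Clockwise from above it sinks 4 mm per rad, 3.9 rad at most, and stays where it is left. Its dry friction is 0.24 N m, felt while it turns; held still, a reading can be lower by some of that.
- pad (a point): Where the bolt's hidden pad bears on the top of the handle (fixed point, 65 mm up). The springy pad touches after 0.5 to 2.25 rad, unseen and different each time; then force grows 40 N per rad (10 N/mm) and torque by 0.16 N m per rad above free turning. Snug: 18 to 42 N, so 0.07 to 0.17 N m more than free turning (best 0.12, 30 N). Folding the lever adds 10 N. Above 60 N the handle bends.
- pivot (a point): Point on the bolt's axis at the lever's hinge pin; turns with the bolt. z up; y along the hinge pin; x is the horizontal direction towards which the lever folds down.
- lever_tip (a point): Middle of the free end of the red lever, 58 mm from the pivot. The lever is a straight bar, 12 mm thick (along the pivot's x when upright), 24 mm wide (along the pivot's y) and plain over its whole length; its end is 170 mm above the work surface at the start. z of the point runs along the lever, outwards.
- lever (a joint): Folding angle of the lever: 0 = standing upright (open), 1.5 = folded down flat to its stop (closed). Grows as it folds towards the pivot's x. Stiff: takes about 0.12 N m at the pivot, 0.15 N m against the pad, and stays where it is left.
- strainer: Loose steel tea strainer, 0.12 kg: flat handle 18 mm wide and 5 mm thick in the jaw's slot, mesh bowl 68 mm across the rim. Origin on the underside of the handle, about under the bolt, 60 mm above the work surface; x towards the bowl. Leave it there.
- jar: Bystander: glass jar with purple lid, 56 mm across, 93 mm tall; origin at the centre of its underside.
- sugar_bowl: Bystander: white ceramic sugar bowl with blue lid, 84 mm across, 86 mm tall; origin at the centre of its underside.
- acrylic_box: Bystander: clear acrylic box with flip-top lid, 75 x 75 x 54 mm; origin at the centre of its underside.
- spoon: Bystander: bamboo feeding spoon lying along its x, 155 mm long, 26 mm wide, 8 mm thick; origin on its underside, near its middle.
Mind the look-alikes: they are no part of the job. Of the things shaped like the strainer, the steel one is meant.

How it is judged (in metres and radians):
On the way:
1. the bolt is snug on the strainer's handle (pad force 18 to 42 N) with the lever still upright (contact force between bolt and strainer between 18 and 42 N and value of joint lever below 0.35 rad), for 0.2 s.
At the end, for the whole second after the job is handed in: The lever is folded to 1.42 rad or more, the bolt presses on the strainer with 25 to 55 N, and the strainer lies at rest and level (within 0.06 rad) in its slot, its origin within 12 mm of the bolt's axis (value of joint lever above 1.42 rad and contact force between bolt and strainer between 25 and 55 N and horizontal distance between strainer and stand below 0.012 m and angle between strainer's own z axis and vertical below 0.06 rad and linear speed of strainer below 0.01 m/s); the robot touches nothing.
It fails at once if the strainer's handle is bent: the bolt presses on it with more than 60 N (contact force between bolt and strainer above 60 N).
It fails at once if the strainer is shoved more than 15 mm (distance of strainer from where it was at the start of the episode above 0.015 m).
It fails at once if the jar, sugar bowl, acrylic box or spoon is shoved more than 25 mm (distance of any of jar, sugar_bowl, acrylic_box, spoon from where it was at the start of the episode above 0.025 m).
It also fails if it takes over 72 s, if anything falls off the work surface, if the arm or the gripper's body presses on something with over 40 N, if the wrist force passes 120 N, or if a joint passes its speed limit or range.

ROBOT

A 6-joint arm with a two-finger parallel gripper is mounted at the origin on the work surface. World frame = base frame: x ahead of the robot, y to its left, z up, the work surface at z = 0. Lengths are in m, angles in degrees, forces in N, time in s.
With the tool pointing down it reaches from about 0.375 to 0.9 m from the base axis. Payload 3.1 kg.
Tool frame: the origin (TCP) lies at the very end of the fingers, on their centre line; the grasp point (between the pads) lies 19 mm behind it; z points along the fingers, y is the line along which they close (so a half turn about z gives the same grasp; the last joint's range is limited). The gripper opens to 87 mm and grips with 3 to 60 N. Pads are 19 mm wide; open, the fingers measure 117 mm over their backs; the gripper's body (75 mm by 190 mm) begins 51 mm behind the grasp point.
Start: joints at [-76.633, 30.224, 82.088, -0, 67.689, -10.227], TCP at [0.25, -0.573, 0.223] pointing down, gripper open.
Joint ranges: [-176.69, 176.69], [-43.24, 126.21], [12.49, 139.97], [-82, 262], [0, 151.66], [-163.58, 163.58]. Speed limits (degrees/s): [159.86, 159.86, 180, 180, 180, 180].

INTERFACE

Orientations are given as a 3x3 rotation matrix whose columns are the frame's x, y, z axes.
In Python, from rig import bot gives the robot as it stands.
- The arm moves only by the tool move_arm, never from a script. Its argument "increments" is a list of rows, each an object with "xyz": the shift along the tool's x, y, z in mm, a list of three; "roll": the turn about the tool's z in rad; "grip": the opening in per cent of the stroke, from 0 (shut) to 100 (fully open). A call has 1 to 5 rows; each row shifts and turns the commanded pose from where the row before left it, along the tool's axes as they then stand; what a row does not reach is not made up. A row lasts 1/12 s, in which the tool goes at most 41.7 mm and 7.16 degrees, less where a joint would pass 70% of its speed; a pose out of reach is approached as far as the arm can. A call is refused whole if a number of a shift passes 41.7 or a number of a turn 0.125, either way. A call with a gripper value outside its range is refused whole. The fingers move at their own pace and stop on an object; the grip force is fixed at half the most. Time passes only in rows, so rows that do not move let the fingers close. It gives the time, the measured TCP pose, the force, the opening and the grip force at its end, in the units of the state.
- bot.read_state(): the state, without advancing time (a new reading comes with each control period).
- bot.capture(name): name is "scene" or "top" or "wrist"; returns (picture, depth): 480x640x3 uint8, red, green, blue; 480x640 float32, m along the optical axis (not along the pixel's ray), 0 where there is no reading.
- bot.camera_model(name): a dict with "intrinsics" (3x3 intrinsics, pixels), "rvec" (rotation vector, rad) and "tvec" (3), from world to camera coordinates, as OpenCV has them; the wrist camera has in their place "tool_from_camera" (4x4, takes a point from camera to tool coordinates, whose origin is the TCP and whose axes are the flange's). Camera axes: x right, y down, z forward; pixel columns grow to the right and rows downward; lengths in m; the calibration is good to about 2 mm. A picture is of the moment at which its call begins: read the wrist's pose just before it. camera_model takes no time and is no camera call.
- bot.hand_in(): hands the job in; it is judged then, once.
Trained networks look in the newest picture that a camera, given by its name, has taken for a name from the list of things; names that differ only in an ending like _2 or _b are one class to them, and where a whole thing is asked for, a point or a joint stands for the part that bears it (a point fixed in the world has none). Each returns a list of dicts, best first, with "conf" (0 to 1); they miss things now and then, are a little off and sometimes report something else, mostly with a low value. They report only what shows in the picture. A call takes as long as a camera call. They do not tell look-alikes from the thing itself.
- bot.spot_in(label, camera): "at" ([x, y, z] in m, in the coordinates of the camera as it stood for that picture, good to about 4 mm: the middle of the surface that is visible of it).
- bot.trace(label, camera): "mask" (480x640 bool, what is visible of it).
The state is a dict: "time_s": time; "joint_positions": joint angles; "qvel": joint speeds; "tau": joint torques, N m; "position": TCP position; "tcp_rot": TCP orientation; "force": force on the tool from outside, world axes, zero at the start; "moment": the same for the moment, N m; "opening": opening from 0.0 (shut) to 1.0 (fully open); "grasp_force": force on a finger pad.
Only numpy, scipy, OpenCV 4.12 (cv2) and the standard library are available. Lean on these libraries where they do the work, as an engineer would, in place of code of your own. Each camera call takes 0.05 s, during which the arm holds its last target. There are 200 camera calls.

## Working session

There is one attempt and no reset: what is moved stays moved. The work goes in short steps, Python scripts to look and compute and a tool call to move; the robot and the scene stay as the last step left them, time stands still between calls to the robot, and variables do not carry over. Pictures are saved under pics/ and viewed, at most 10 in all, crops included, and the job is handed in when it is done.

Besides the shell and the picture viewer there is one more tool, called after ">>>" as name(argument=value, ...) on one line, values as JSON. move_arm: Moves the arm, as the interface text tells. Its arguments: {"type":"object","properties":{"increments":{"type":"array"}},"required":["increments"]}

```bash
ls; mkdir -p pics; cat > h.py <<'E'
import numpy as np, cv2
from rig import bot
def w(cam,p):
    m=bot.camera_model(cam)
    if cam=="wrist":
        s=bot.read_state(); q=np.array(m["tool_from_camera"])@np.r_[p,1]
        return np.array(s["position"])+np.array(s["tcp_rot"])@q[:3]
    R=cv2.Rodrigues(np.array(m["rvec"],float))[0]
    return R.T@(np.array(p)-np.array(m["tvec"]).ravel())
def pts(cam,depth,mask):
    K=np.array(bot.camera_model(cam)["intrinsics"]); v,u=np.nonzero(mask&(depth>0)); z=depth[v,u]
    P=np.c_[(u-K[0,2])*z/K[0,0],(v-K[1,2])*z/K[1,1],z]
    return np.array([w(cam,p) for p in P]),u,v
def px(cam,P):
    m=bot.camera_model(cam); return cv2.projectPoints(np.array([P],float),np.array(m["rvec"],float),np.array(m["tvec"],float),np.array(m["intrinsics"],float),None)[0].ravel()
E
python3 - <<'E'
from h import *
ims=[]
for c in ("scene","top"):
    im,d=bot.capture(c); cv2.imwrite(f"pics/{c}0.png",im[...,::-1]); np.save(f"d_{c}.npy",d)
    for l in ("lever_tip","stand","bolt","strainer","jar","sugar_bowl","acrylic_box","spoon"):
        print(c,l,[(round(r["conf"],2),w(c,r["at"]).round(3).tolist(),) for r in bot.spot_in(l,c)])
s=bot.read_state(); print({k:np.round(v,3).tolist() for k,v in s.items()}); print(bot.camera_model("wrist"))
E
```

```text
pics
scene lever_tip [(0.56, [0.552, 0.086, 0.148]), (0.43, [0.653, 0.316, 0.062]), (0.27, [0.589, 0.073, 0.019])]
scene stand [(0.55, [0.591, 0.073, 0.017])]
scene bolt [(0.56, [0.553, 0.085, 0.137])]
scene strainer [(0.87, [0.627, 0.102, 0.065]), (0.78, [0.535, -0.112, 0.023]), (0.63, [0.383, 0.067, 0.023])]
scene jar [(0.66, [0.466, 0.308, 0.072])]
scene sugar_bowl [(0.93, [0.652, 0.314, 0.064])]
scene acrylic_box [(0.87, [0.612, -0.284, 0.05])]
scene spoon [(0.59, [0.52, -0.434, 0.009])]
top lever_tip [(0.47, [0.543, 0.088, 0.165])]
top stand [(0.84, [0.549, 0.079, 0.009])]
top bolt [(0.71, [0.545, 0.084, 0.14]), (0.66, [0.544, 0.084, 0.143])]
top strainer [(0.96, [0.544, -0.119, 0.02]), (0.67, [0.633, 0.093, 0.064]), (0.56, [0.387, 0.062, 0.017])]
top jar [(0.9, [0.451, 0.316, 0.092]), (0.52, [0.541, 0.086, 0.141])]
top sugar_bowl [(0.64, [0.631, 0.327, 0.068]), (0.52, [0.521, -0.433, 0.006])]
top acrylic_box [(0.65, [0.585, -0.283, 0.056]), (0.16, [0.633, 0.325, 0.066])]
top spoon [(0.72, [0.518, -0.433, 0.007])]
{'time_s': 0.9, 'joint_positions': [-76.634, 30.219, 82.089, -0.0
[... 168 characters left out ...]
t': [[0.916, 0.4, -0.0], [0.4, -0.916, -0.0], [-0.0, 0.0, -1.0]], 'force': [0.482, 0.356, -0.573], 'moment': [0.026, 0.017, -0.012], 'grasp_force': 0.0, 'opening': 1.0}
{'intrinsics': array([[335.4935419 ,   0.        , 318.95695443],
       [  0.        , 335.4935419 , 234.40170411],
       [  0.        ,   0.        ,   1.        ]]), 'tool_from_camera': array([[-2.36008658e-04, -9.52308328e-01, -3.05137335e-01,
         8.36286776e-02],
       [ 9.99999874e-01, -3.59966718e-04,  3.49975773e-04,
        -7.56778716e-04],
       [-4.43124128e-04, -3.05137214e-01,  9.52308293e-01,
        -1.62464682e-01],
       [ 0.00000000e+00,  0.00000000e+00,  0.00000000e+00,
         1.00000000e+00]])}
```

```bash
python3 - <<'E'
from h import *
for c in ("top","scene"):
    d=np.load(f"d_{c}.npy"); u,v=px(c,[0.545,0.086,0.15]); m=np.zeros(d.shape,bool); u,v=int(u),int(v); m[v-60:v+60,u-60:u+60]=1
    P,_,_=pts(c,d,m)
    k=(np.hypot(P[:,0]-.545,P[:,1]-.086)<.05)&(P[:,2]>.12); Q=P[k]
    for lo,hi in((.12,.16),(.16,.18)):
        q=Q[(Q[:,2]>lo)&(Q[:,2]<hi)]
        if len(q)>4:
            r=cv2.minAreaRect(q[:,:2].astype(np.float32)*1000); print(c,lo,len(q),r,np.median(q,0).round(4))
    im=cv2.imread(f"pics/{c}0.png")
    cr=im[max(0,v-100):v+100,max(0,u-130):u+130]; cv2.imwrite(f"pics/{c}_crop.png",cv2.resize(cr,(780,600),interpolation=2)); print(c,u,v)
E
```

```text
Traceback (most recent call last):
  File "h.py", line 13, in pts
    return np.array([w(cam,p) for p in P]),u,v
                     ~^^^^^^^
  File "h.py", line 4, in w
    m=bot.camera_model(cam)
ValueError: time passes only in moves, steps and waits
```

View pics/scene0.png

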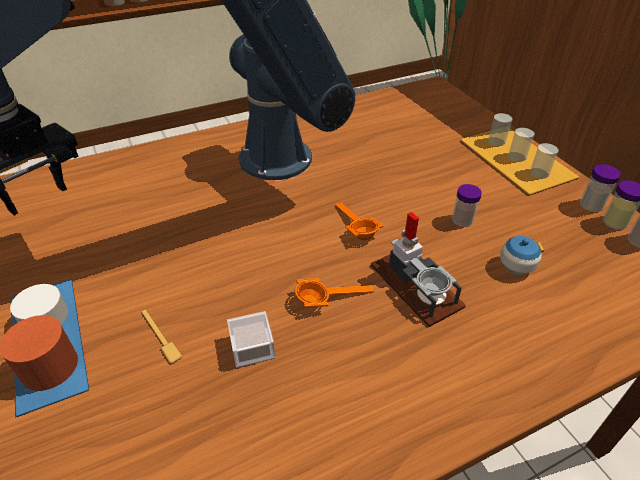

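The scene shows the red lever at (411,225) on the stand and the steel strainer at (433,287). The orange look-alikes are at (325,292) and (358,222). The steel one in the stand is the one meant.

```bash
python3 - <<'E'
s=open('h.py').read()
a=s.index("def w("); b=s.index("def px(")
s=s[:a]+'''def w(cam,p):
    m=bot.camera_model(cam); p=np.atleast_2d(p)
    if cam=="wrist":
        s=bot.read_state(); T=np.array(m["tool_from_camera"])
        o=np.array(s["position"])+(p@T[:3,:3].T+T[:3,3])@np.array(s["tcp_rot"]).T
    else:
        R=cv2.Rodrigues(np.array(m["rvec"],float))[0]; o=(p-np.array(m["tvec"]).ravel())@R
    return o.squeeze()
def pts(cam,depth,mask):
    K=np.array(bot.camera_model(cam)["intrinsics"]); v,u=np.nonzero(mask&(depth>0)); z=depth[v,u]
    return w(cam,np.c_[(u-K[0,2])*z/K[0,0],(v-K[1,2])*z/K[1,1],z]),u,v
'''+s[b:]
open('h.py','w').write(s)
E
python3 - <<'E'
from h import *
for c in ("top","scene"):
    d=np.load(f"d_{c}.npy"); u,v=px(c,[0.545,0.086,0.15]); m=np.zeros(d.shape,bool); u,v=int(u),int(v); m[v-60:v+60,u-60:u+60]=1
    P,_,_=pts(c,d,m)
    k=(np.hypot(P[:,0]-.545,P[:,1]-.086)<.05)&(P[:,2]>.12); Q=P[k]
    for lo,hi in((.12,.16),(.16,.18)):
        q=Q[(Q[:,2]>lo)&(Q[:,2]<hi)]
        if len(q)>4:
            r=cv2.minAreaRect(q[:,:2].astype(np.float32)*1000); print(c,lo,len(q),r,np.median(q,0).round(4))
    im=cv2.imread(f"pics/{c}0.png")
    cr=im[max(0,v-50):v+50,max(0,u-65):u+65]; cv2.imwrite(f"pics/{c}_crop.png",cv2.resize(cr,(780,600),interpolation=2)); print(c,u,v)
E
```

```text
top 0.12 36 ((544.3707885742188, 87.84053802490234), (35.35702896118164, 12.420588493347168), 7.115664482116699) [0.536  0.0839 0.1349]
top 0.16 55 ((546.3438720703125, 88.57508850097656), (25.944326400756836, 11.8134126663208), 5.646021842956543) [0.5459 0.0879 0.1688]
top 266 224
scene 0.12 188 ((548.1798706054688, 89.03849792480469), (35.52062225341797, 13.706902503967285), 9.290387153625488) [0.5538 0.0857 0.1381]
scene 0.16 95 ((548.6072387695312, 90.723876953125), (27.8825626373291, 14.857404708862305), 5.581216335296631) [0.5504 0.0879 0.17  ]
scene 408 223
```

View pics/top_crop.png

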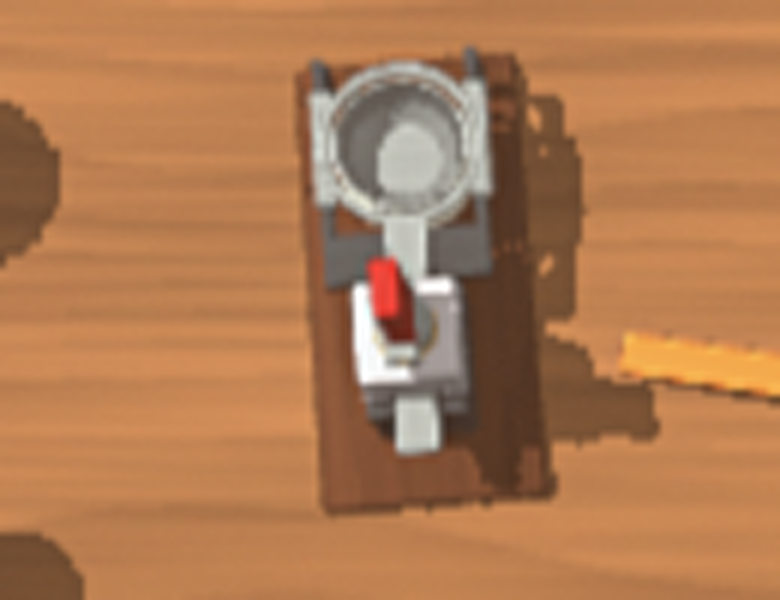

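The top view shows the lever's red end at (385,285), with its width along world x, tilted about 6°. I'm moving above it.

>>> move_arm(increments=[{"xyz": [26.8, -24.3, -1], "roll": 0, "grip": 100}, {"xyz": [26.8, -24.3, -1], "roll": 0, "grip": 100}, {"xyz": [26.8, -24.3, -1], "roll": 0, "grip": 100}, {"xyz": [26.8, -24.3, -1], "roll": 0, "grip": 100}, {"xyz": [26.8, -24.3, -1], "roll": 0, "grip": 100}])

```text
time_s: 1.32
position: [0.3247, -0.4063, 0.2276]
tcp_rot: [[0.917, 0.4, 0.0], [0.4, -0.917, -0.0], [0.0, 0.0, -1.0]]
force: [0.5, -1.1, -0.7]
opening: 0.998
grasp_force: 0.0
```

>>> move_arm(increments=[{"xyz": [26.8, -24.3, -1], "roll": 0, "grip": 100}, {"xyz": [26.8, -24.3, -1], "roll": 0, "grip": 100}, {"xyz": [26.8, -24.3, -1], "roll": 0, "grip": 100}, {"xyz": [26.8, -24.3, -1], "roll": 0, "grip": 100}, {"xyz": [26.8, -24.3, -1], "roll": 0, "grip": 100}])

```text
time_s: 1.73
position: [0.399, -0.2412, 0.2329]
tcp_rot: [[0.917, 0.4, 0.001], [0.4, -0.917, -0.0], [0.0, 0.001, -1.0]]
force: [1.2, -0.2, 0.4]
opening: 1.0
grasp_force: 0.0
```

>>> move_arm(increments=[{"xyz": [26.8, -24.3, -1], "roll": 0, "grip": 100}, {"xyz": [26.8, -24.3, -1], "roll": 0, "grip": 100}, {"xyz": [26.8, -24.3, -1], "roll": 0, "grip": 100}, {"xyz": [26.8, -24.3, -1], "roll": 0, "grip": 100}, {"xyz": [26.8, -24.3, -1], "roll": 0, "grip": 100}])

```text
time_s: 2.15
position: [0.4733, -0.0761, 0.2379]
tcp_rot: [[0.916, 0.4, 0.001], [0.4, -0.916, -0.0], [0.001, 0.001, -1.0]]
force: [0.7, -0.5, -0.1]
opening: 1.003
grasp_force: 0.0
```

>>> move_arm(increments=[{"xyz": [26.8, -24.3, -1], "roll": 0, "grip": 100}, {"xyz": [26.8, -24.3, -1], "roll": 0, "grip": 100}, {"xyz": [26.8, -24.3, -1], "roll": 0, "grip": 100}, {"xyz": [26.8, -24.3, -1], "roll": 0, "grip": 100}, {"xyz": [26.8, -24.3, -1], "roll": 0, "grip": 100}])

```text
time_s: 2.57
position: [0.5473, 0.0891, 0.2428]
tcp_rot: [[0.916, 0.401, 0.0], [0.401, -0.916, -0.0], [0.0, 0.0, -1.0]]
force: [1.7, -0.0, 0.3]
opening: 0.998
grasp_force: 0.0
```

View pics/scene_crop.png

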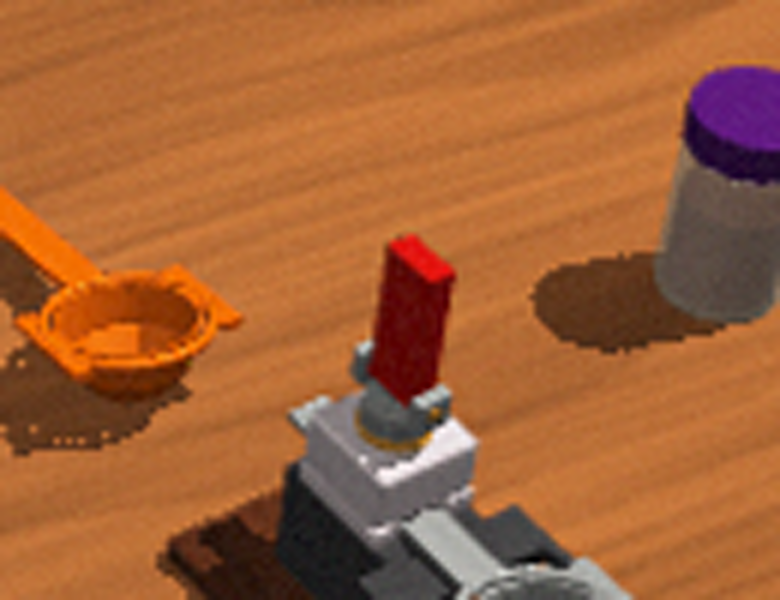

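The crop shows the upright red bar at (415,320), with grey hinge ears on both sides along its width, so the hinge runs about along world x. I'll turn the wrist to leave room for the clockwise turn.

>>> move_arm(increments=[{"xyz": [0, 0, 0], "roll": -0.113, "grip": 100}, {"xyz": [0, 0, 0], "roll": -0.113, "grip": 100}, {"xyz": [0, 0, 0], "roll": -0.113, "grip": 100}, {"xyz": [0, 0, 0], "roll": -0.113, "grip": 100}, {"xyz": [0, 0, 0], "roll": -0.113, "grip": 100}])

```text
time_s: 2.98
position: [0.5469, 0.0875, 0.2426]
tcp_rot: [[0.555, 0.832, 0.0], [0.832, -0.555, 0.0], [0.0, 0.0, -1.0]]
force: [-0.2, -0.1, 0.3]
opening: 0.997
grasp_force: 0.0
```

>>> move_arm(increments=[{"xyz": [0, 0, 0], "roll": -0.113, "grip": 100}, {"xyz": [0, 0, 0], "roll": -0.113, "grip": 100}, {"xyz": [0, 0, 0], "roll": -0.113, "grip": 100}, {"xyz": [0, 0, 0], "roll": -0.113, "grip": 100}, {"xyz": [0, 0, 0], "roll": -0.113, "grip": 100}])

```text
time_s: 3.4
position: [0.5469, 0.0872, 0.2427]
tcp_rot: [[0.023, 1.0, 0.0], [1.0, -0.023, 0.0], [0.0, 0.0, -1.0]]
force: [0.3, 0.6, -0.3]
opening: 0.997
grasp_force: 0.0
```

>>> move_arm(increments=[{"xyz": [0, 0, 0], "roll": -0.113, "grip": 100}, {"xyz": [0, 0, 0], "roll": -0.113, "grip": 100}, {"xyz": [0, 0, 0], "roll": -0.113, "grip": 100}, {"xyz": [0, 0, 0], "roll": -0.113, "grip": 100}, {"xyz": [0, 0, 0], "roll": -0.113, "grip": 100}])

```text
time_s: 3.82
position: [0.5469, 0.0872, 0.2427]
tcp_rot: [[-0.516, 0.857, 0.0], [0.857, 0.516, 0.0], [-0.0, 0.0, -1.0]]
force: [-0.8, 0.1, -1.4]
opening: 0.997
grasp_force: 0.0
```

>>> move_arm(increments=[{"xyz": [0, 0, 0], "roll": -0.113, "grip": 100}, {"xyz": [0, 0, 0], "roll": -0.113, "grip": 100}, {"xyz": [0, 0, 0], "roll": -0.113, "grip": 100}, {"xyz": [0, 0, 0], "roll": -0.113, "grip": 100}, {"xyz": [0, 0, 0], "roll": -0.113, "grip": 100}])

```text
time_s: 4.23
position: [0.5469, 0.0872, 0.2426]
tcp_rot: [[-0.894, 0.448, 0.0], [0.448, 0.894, 0.0], [-0.0, 0.0, -1.0]]
force: [-0.2, 0.0, -0.2]
opening: 0.999
grasp_force: 0.0
```

>>> move_arm(increments=[{"xyz": [0, 0, 0], "roll": -0.113, "grip": 100}, {"xyz": [0, 0, 0], "roll": -0.113, "grip": 100}, {"xyz": [0, 0, 0], "roll": -0.113, "grip": 100}, {"xyz": [0, 0, 0], "roll": -0.113, "grip": 100}, {"xyz": [0, 0, 0], "roll": -0.113, "grip": 100}])

```text
time_s: 4.65
position: [0.5469, 0.0872, 0.2426]
tcp_rot: [[-0.995, -0.101, 0.0], [-0.101, 0.995, -0.0], [-0.0, -0.0, -1.0]]
force: [0.4, -0.2, 0.4]
opening: 1.005
grasp_force: 0.0
```

```bash
cat > wl.py <<'E'
from h import *
import sys
s=bot.read_state(); im,d=bot.capture("wrist"); cv2.imwrite(f"pics/w{sys.argv[1]}.png",im[...,::-1])
P,u,v=pts("wrist",d,np.ones(d.shape,bool)); c=im[v,u].astype(int)
red=(c[:,0]>90)&(c[:,1]<60)&(c[:,2]<60)&(np.hypot(P[:,0]-.547,P[:,1]-.088)<.08)&(P[:,2]>.08)
Q=P[red]; print("n",len(Q),"z",Q[:,2].min(),Q[:,2].max())
q=Q[Q[:,2]>Q[:,2].max()-.006]
for n,q in (("top",q),("all",Q)): print(n,len(q),cv2.minAreaRect((q[:,:2]*1000).astype(np.float32)),q.mean(0).round(4))
print(np.round(s["position"],4),np.round(s["tcp_rot"],3).tolist(),np.round(s["joint_positions"],1),"M",np.round(s["moment"],3))
E
python3 wl.py 1
```

```text
n 665 z 0.1155433816960843 0.17208631710720487
top 443 ((546.0928344726562, 89.46733093261719), (23.616052627563477, 11.073098182678223), 6.76432991027832) [0.5453 0.0896 0.1699]
all 665 ((546.0426635742188, 89.46138000488281), (23.717025756835938, 11.073098182678223), 6.7643303871154785) [0.5418 0.0891 0.1608]
[0.5469 0.0872 0.2426] [[-0.995, -0.101, 0.0], [-0.101, 0.995, -0.0], [-0.0, -0.0, -1.0]] [ -2.5  23.4  91.1  -0.   65.6 -98.3] M [ 0.098 -0.19   0.023]
```

View pics/w1.png

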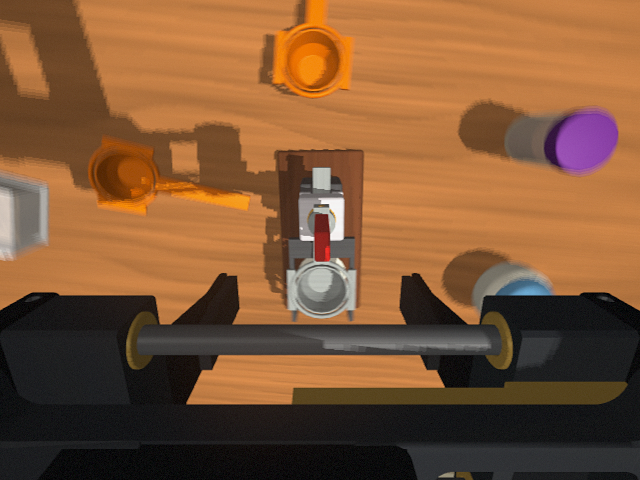

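The wrist view shows the red lever at (322,237) between the fingers, with the strainer bowl at (321,287). Next I descend and grip across its thickness.

>>> move_arm(increments=[{"xyz": [0.8, 2.3, 20], "roll": -0.017, "grip": 50}, {"xyz": [0, 0, 25], "roll": 0, "grip": 50}, {"xyz": [0, 0, 25], "roll": 0, "grip": 50}, {"xyz": [0, 0, 20], "roll": 0, "grip": 50}, {"xyz": [0, 0, 16], "roll": 0, "grip": 50}])

```text
time_s: 5.12
position: [0.5451, 0.0895, 0.135]
tcp_rot: [[-0.994, -0.109, -0.002], [-0.109, 0.994, 0.0], [0.002, 0.0, -1.0]]
force: [-0.4, 0.7, -0.2]
opening: 0.706
grasp_force: 0.0
```

>>> move_arm(increments=[{"xyz": [0, 0, 0], "roll": 0, "grip": 30}, {"xyz": [0, 0, 0], "roll": 0, "grip": 0}, {"xyz": [0, 0, 0], "roll": 0, "grip": 0}, {"xyz": [0, 0, 0], "roll": 0, "grip": 0}, {"xyz": [0, 0, 0], "roll": 0, "grip": 0}])

```text
time_s: 5.53
position: [0.5468, 0.0894, 0.1379]
tcp_rot: [[-0.994, -0.112, 0.003], [-0.112, 0.994, -0.0], [-0.003, -0.0, -1.0]]
force: [-0.5, -0.2, 0.1]
opening: 0.326
grasp_force: 0.0
```

>>> move_arm(increments=[{"xyz": [0, 0, 0], "roll": 0, "grip": 0}, {"xyz": [0, 0, 0], "roll": 0, "grip": 0}, {"xyz": [0, 0, 0], "roll": 0, "grip": 0}, {"xyz": [0, 0, 0], "roll": 0, "grip": 0}])

```text
time_s: 5.87
position: [0.5462, 0.0893, 0.1371]
tcp_rot: [[-0.994, -0.111, 0.001], [-0.111, 0.994, -0.0], [-0.001, -0.0, -1.0]]
force: [-0.7, -0.5, 3.3]
opening: 0.136
grasp_force: 30.0
```

```bash
cat > s.py <<'E'
from h import *
s=bot.read_state(); print({k:np.round(s[k],3).tolist() for k in("time_s","position","tcp_rot","force","moment","tau","joint_positions","opening","grasp_force")})
E
python3 s.py
```

```text
{'time_s': 5.867, 'position': [0.546, 0.089, 0.137], 'tcp_rot': [[-0.994, -0.111, 0.001], [-0.111, 0.994, -0.0], [-0.001, -0.0, -1.0]], 'force': [-0.656, -0.547, 3.337], 'moment': [0.033, -0.01, -0.174], 'tau': [0.492, -38.542, -12.487, 0.007, -0.059, -0.167], 'joint_positions': [-2.283, 31.432, 97.115, -0.006, 51.399, -98.675], 'opening': 0.136, 'grasp_force': 30.0}
```

```bash
cat > m.py <<'E'
from h import *
s=bot.read_state(); R=np.array(s["tcp_rot"]); j=s["joint_positions"]
print("yaw",round(float(np.arctan2(R[1,0],R[0,0])),3),"j6",round(j[5],2),"qv",np.round(s["qvel"],1)[5],"Mz",round(s["moment"][2],3),"t6",round(s["tau"][5],3),"F",np.round(s["force"],1),"M",np.round(s["moment"],3))
E
python3 m.py
```

```text
yaw -3.03 j6 -98.67 qv -0.0 Mz -0.174 t6 -0.167 F [-0.7 -0.5  3.3] M [ 0.033 -0.01  -0.174]
```

>>> move_arm(increments=[{"xyz": [0, 0, 0.2], "roll": 0.05, "grip": 0}, {"xyz": [0, 0, 0.2], "roll": 0.05, "grip": 0}, {"xyz": [0, 0, 0.2], "roll": 0.05, "grip": 0}])

```text
time_s: 6.12
position: [0.5462, 0.0894, 0.1366]
tcp_rot: [[-0.999, 0.039, 0.001], [0.039, 0.999, -0.0], [-0.001, -0.0, -1.0]]
force: [-1.8, 0.4, 5.3]
opening: 0.137
grasp_force: 30.0
```

```bash
python3 m.py
```

```text
yaw 3.102 j6 -90.01 qv 33.9 Mz 0.171 t6 -0.188 F [-1.8  0.4  5.3] M [ 0.173 -0.019  0.171]
```

>>> move_arm(increments=[{"xyz": [0, 0, 0.2], "roll": 0.05, "grip": 0}, {"xyz": [0, 0, 0.2], "roll": 0.05, "grip": 0}])

```text
time_s: 6.28
position: [0.5462, 0.0896, 0.1362]
tcp_rot: [[-0.99, 0.139, 0.001], [0.139, 0.99, 0.0], [-0.001, 0.0, -1.0]]
force: [-0.1, 0.2, 4.0]
opening: 0.136
grasp_force: 30.0
```

```bash
python3 m.py
```

```text
yaw 3.002 j6 -84.28 qv 34.0 Mz 0.222 t6 -0.187 F [-0.1  0.2  4. ] M [0.187 0.002 0.222]
```

>>> move_arm(increments=[{"xyz": [0, 0, 0.2], "roll": 0.05, "grip": 0}, {"xyz": [0, 0, 0.2], "roll": 0.05, "grip": 0}])

```text
time_s: 6.45
position: [0.5462, 0.0897, 0.1358]
tcp_rot: [[-0.972, 0.237, 0.001], [0.237, 0.972, 0.0], [-0.001, 0.0, -1.0]]
force: [-0.7, 0.9, 3.6]
opening: 0.133
grasp_force: 30.0
```

```bash
python3 m.py
```

```text
yaw 2.902 j6 -78.56 qv 34.0 Mz 0.216 t6 -0.186 F [-0.7  0.9  3.6] M [0.267 0.007 0.216]
```

>>> move_arm(increments=[{"xyz": [0, 0, 0.2], "roll": 0.05, "grip": 0}, {"xyz": [0, 0, 0.2], "roll": 0.05, "grip": 0}, {"xyz": [0, 0, 0.2], "roll": 0.05, "grip": 0}])

```text
time_s: 6.7
position: [0.5463, 0.0899, 0.1352]
tcp_rot: [[-0.925, 0.38, 0.001], [0.38, 0.925, 0.001], [-0.001, 0.001, -1.0]]
force: [-0.4, 2.0, 3.6]
opening: 0.134
grasp_force: 30.0
```

```bash
python3 m.py
```

```text
yaw 2.752 j6 -69.96 qv 34.1 Mz 0.235 t6 -0.185 F [-0.4  2.   3.6] M [ 0.385 -0.019  0.235]
```

>>> move_arm(increments=[{"xyz": [0, 0, 0.2], "roll": 0.05, "grip": 0}, {"xyz": [0, 0, 0.2], "roll": 0.05, "grip": 0}, {"xyz": [0, 0, 0.2], "roll": 0.05, "grip": 0}])

```text
time_s: 6.95
position: [0.5464, 0.09, 0.1346]
tcp_rot: [[-0.858, 0.514, 0.002], [0.514, 0.858, 0.001], [-0.001, 0.002, -1.0]]
force: [-1.3, 2.5, 4.0]
opening: 0.138
grasp_force: 30.0
```

```bash
python3 m.py
```

```text
yaw 2.602 j6 -61.37 qv 34.0 Mz 0.193 t6 -0.184 F [-1.3  2.5  4. ] M [ 0.407 -0.091  0.193]
```

>>> move_arm(increments=[{"xyz": [0, 0, 0.2], "roll": 0.05, "grip": 0}, {"xyz": [0, 0, 0.2], "roll": 0.05, "grip": 0}, {"xyz": [0, 0, 0.2], "roll": 0.05, "grip": 0}])

```text
time_s: 7.2
position: [0.5465, 0.0901, 0.134]
tcp_rot: [[-0.772, 0.636, 0.002], [0.636, 0.772, 0.001], [-0.001, 0.002, -1.0]]
force: [-0.6, 2.0, 3.9]
opening: 0.137
grasp_force: 30.0
```

```bash
python3 m.py
```

```text
yaw 2.452 j6 -52.77 qv 34.0 Mz 0.213 t6 -0.174 F [-0.6  2.   3.9] M [ 0.471 -0.129  0.213]
```

>>> move_arm(increments=[{"xyz": [0, 0, 0.2], "roll": 0.05, "grip": 0}, {"xyz": [0, 0, 0.2], "roll": 0.05, "grip": 0}, {"xyz": [0, 0, 0.2], "roll": 0.05, "grip": 0}])

```text
time_s: 7.45
position: [0.5466, 0.0903, 0.1335]
tcp_rot: [[-0.668, 0.744, 0.002], [0.744, 0.668, 0.001], [-0.0, 0.002, -1.0]]
force: [0.1, 2.7, 3.9]
opening: 0.134
grasp_force: 30.0
```

```bash
python3 m.py
```

```text
yaw 2.302 j6 -44.18 qv 34.0 Mz 0.252 t6 -0.155 F [0.1 2.7 3.9] M [ 0.561 -0.176  0.252]
```

>>> move_arm(increments=[{"xyz": [0, 0, 0.2], "roll": 0.05, "grip": 0}, {"xyz": [0, 0, 0.2], "roll": 0.05, "grip": 0}])

```text
time_s: 7.62
position: [0.5467, 0.0903, 0.1331]
tcp_rot: [[-0.59, 0.807, 0.002], [0.807, 0.59, 0.001], [-0.0, 0.003, -1.0]]
force: [1.0, 3.1, 3.4]
opening: 0.14
grasp_force: 30.0
```

```bash
python3 m.py
```

```text
yaw 2.202 j6 -38.46 qv 33.9 Mz 0.246 t6 -0.143 F [1.  3.1 3.4] M [ 0.564 -0.239  0.246]
```

>>> move_arm(increments=[{"xyz": [0, 0, 0.2], "roll": 0.05, "grip": 0}])

```text
time_s: 7.7
position: [0.5468, 0.0904, 0.1329]
tcp_rot: [[-0.549, 0.836, 0.002], [0.836, 0.549, 0.001], [-0.0, 0.003, -1.0]]
force: [0.2, 3.5, 4.0]
opening: 0.132
grasp_force: 30.0
```

```bash
python3 m.py
```

```text
yaw 2.152 j6 -35.59 qv 33.9 Mz 0.241 t6 -0.137 F [0.2 3.5 4. ] M [ 0.579 -0.238  0.241]
```

>>> move_arm(increments=[{"xyz": [0, 0, 0.2], "roll": 0.05, "grip": 0}])

```text
time_s: 7.78
position: [0.5468, 0.0904, 0.1327]
tcp_rot: [[-0.507, 0.862, 0.003], [0.862, 0.507, 0.002], [-0.0, 0.003, -1.0]]
force: [1.9, 3.7, 4.0]
opening: 0.138
grasp_force: 30.0
```

```bash
python3 m.py
```

```text
yaw 2.102 j6 -32.73 qv 34.0 Mz 0.229 t6 -0.13 F [1.9 3.7 4. ] M [ 0.622 -0.201  0.229]
```

>>> move_arm(increments=[{"xyz": [0, 0, 0.2], "roll": 0.05, "grip": 0}])

```text
time_s: 7.87
position: [0.5469, 0.0904, 0.1326]
tcp_rot: [[-0.463, 0.886, 0.003], [0.886, 0.463, 0.002], [0.0, 0.003, -1.0]]
force: [0.9, 3.3, 4.4]
opening: 0.137
grasp_force: 30.0
```

```bash
python3 m.py
```

```text
yaw 2.052 j6 -29.86 qv 34.0 Mz 0.279 t6 -0.124 F [0.9 3.3 4.4] M [ 0.613 -0.148  0.279]
```

>>> move_arm(increments=[{"xyz": [0, 0, 0.2], "roll": 0.05, "grip": 0}])

```text
time_s: 7.95
position: [0.5469, 0.0905, 0.1324]
tcp_rot: [[-0.418, 0.908, 0.003], [0.908, 0.418, 0.002], [0.0, 0.003, -1.0]]
force: [0.8, 3.3, 3.7]
opening: 0.136
grasp_force: 30.0
```

```bash
python3 m.py
```

```text
yaw 2.002 j6 -27.0 qv 34.1 Mz 0.27 t6 -0.118 F [0.8 3.3 3.7] M [ 0.573 -0.238  0.27 ]
```

>>> move_arm(increments=[{"xyz": [0, 0, 0.2], "roll": 0.05, "grip": 0}, {"xyz": [0, 0, 0.2], "roll": 0.05, "grip": 0}])

```text
time_s: 8.12
position: [0.5471, 0.0905, 0.132]
tcp_rot: [[-0.325, 0.946, 0.003], [0.946, 0.325, 0.002], [0.001, 0.004, -1.0]]
force: [0.2, 3.0, 3.6]
opening: 0.139
grasp_force: 30.0
```

```bash
python3 m.py
```

```text
yaw 1.902 j6 -21.27 qv 34.2 Mz 0.274 t6 -0.106 F [0.2 3.  3.6] M [ 0.641 -0.197  0.274]
```

>>> move_arm(increments=[{"xyz": [0, 0, 0.2], "roll": 0.05, "grip": 0}])

```text
time_s: 8.2
position: [0.5471, 0.0905, 0.1318]
tcp_rot: [[-0.278, 0.961, 0.003], [0.961, 0.278, 0.002], [0.001, 0.004, -1.0]]
force: [1.4, 4.3, 3.9]
opening: 0.134
grasp_force: 30.0
```

```bash
python3 m.py
```

```text
yaw 1.852 j6 -18.41 qv 33.9 Mz 0.313 t6 -0.1 F [1.4 4.3 3.9] M [ 0.658 -0.22   0.313]
```

>>> move_arm(increments=[{"xyz": [0, 0, 0.2], "roll": 0.05, "grip": 0}])

```text
time_s: 8.28
position: [0.5472, 0.0905, 0.1316]
tcp_rot: [[-0.229, 0.973, 0.003], [0.973, 0.229, 0.002], [0.001, 0.004, -1.0]]
force: [0.9, 4.5, 3.1]
opening: 0.136
grasp_force: 30.0
```

```bash
python3 m.py
```

```text
yaw 1.802 j6 -15.55 qv 34.1 Mz 0.295 t6 -0.094 F [0.9 4.5 3.1] M [ 0.668 -0.216  0.295]
```

>>> move_arm(increments=[{"xyz": [0, 0, 0.2], "roll": 0.05, "grip": 0}])

```text
time_s: 8.37
position: [0.5473, 0.0905, 0.1315]
tcp_rot: [[-0.18, 0.984, 0.004], [0.984, 0.18, 0.002], [0.001, 0.004, -1.0]]
force: [1.6, 4.0, 4.0]
opening: 0.137
grasp_force: 30.0
```

```bash
python3 m.py
```

```text
yaw 1.752 j6 -12.68 qv 34.0 Mz 0.346 t6 -0.088 F [1.6 4.  4. ] M [ 0.639 -0.281  0.346]
```

>>> move_arm(increments=[{"xyz": [0, 0, 0.2], "roll": 0.05, "grip": 0}])

```text
time_s: 8.45
position: [0.5473, 0.0906, 0.1313]
tcp_rot: [[-0.131, 0.991, 0.004], [0.991, 0.131, 0.002], [0.001, 0.004, -1.0]]
force: [1.7, 3.5, 4.3]
opening: 0.135
grasp_force: 30.0
```

```bash
python3 m.py
```

```text
yaw 1.702 j6 -9.82 qv 34.1 Mz 0.333 t6 -0.081 F [1.7 3.5 4.3] M [ 0.666 -0.279  0.333]
```

Torque is now about 0.11 N·m above free turning and the pad has turned about 0.8 rad past contact, so it is snug. I'll dwell, then release a little.

>>> move_arm(increments=[{"xyz": [0, 0, 0], "roll": 0, "grip": 0}, {"xyz": [0, 0, 0], "roll": 0, "grip": 0}, {"xyz": [0, 0, 0], "roll": 0, "grip": 0}, {"xyz": [0, 0, 0], "roll": 0, "grip": 0}])

```text
time_s: 8.78
position: [0.5473, 0.0905, 0.1312]
tcp_rot: [[-0.134, 0.991, 0.004], [0.991, 0.134, 0.002], [0.001, 0.004, -1.0]]
force: [1.8, 6.0, 5.3]
opening: 0.137
grasp_force: 30.0
```

>>> move_arm(increments=[{"xyz": [0, 0, 0], "roll": 0, "grip": 32}, {"xyz": [0, 0, 0], "roll": 0, "grip": 32}, {"xyz": [0, 0, 0], "roll": 0, "grip": 32}, {"xyz": [0, 0, 0], "roll": 0, "grip": 32}, {"xyz": [0, 0, 0], "roll": 0, "grip": 32}])

```text
time_s: 9.2
position: [0.5452, 0.0891, 0.1299]
tcp_rot: [[-0.133, 0.991, -0.002], [0.991, 0.133, -0.0], [-0.0, -0.002, -1.0]]
force: [0.8, 0.1, 0.1]
opening: 0.313
grasp_force: 0.0
```

```bash
python3 m.py; python3 wl.py 2
```

```text
yaw 1.704 j6 -9.9 qv 0.0 Mz -0.012 t6 -0.001 F [0.8 0.1 0.1] M [-0.017 -0.14  -0.012]
n 1593 z 0.09968687481044006 0.1659179805026994
top 670 ((545.6786499023438, 96.71257019042969), (12.002111434936523, 11.299263954162598), 7.822835922241211) [0.5456 0.0976 0.1637]
all 1593 ((546.9570922851562, 91.15701293945312), (12.490328788757324, 23.563819885253906), 13.554347038269043) [0.5453 0.0999 0.1492]
[0.5452 0.0891 0.1299] [[-0.133, 0.991, -0.002], [0.991, 0.133, -0.0], [-0.0, -0.002, -1.0]] [-2.3 32.1 97.5 -0.  50.6 -9.9] M [-0.017 -0.14  -0.012]
```

>>> move_arm(increments=[{"xyz": [0, 4, 0], "roll": 0, "grip": 32}, {"xyz": [0, 3, 0], "roll": 0, "grip": 32}, {"xyz": [0, 2, 0], "roll": 0, "grip": 32}])

```text
time_s: 9.5
position: [0.5555, 0.0905, 0.1304]
tcp_rot: [[-0.133, 0.991, 0.001], [0.991, 0.133, -0.0], [-0.0, 0.0, -1.0]]
force: [-2.3, 0.6, 1.2]
opening: 0.322
grasp_force: 1.5
```

```bash
python3 m.py
```

```text
yaw 1.704 j6 -9.73 qv 0.4 Mz 0.059 t6 0.002 F [-2.3  0.6  1.2] M [-0.063  0.415  0.059]
```

>>> move_arm(increments=[{"xyz": [0, 2, 0], "roll": 0, "grip": 32}, {"xyz": [0, 2, 0], "roll": 0, "grip": 32}, {"xyz": [0, 0, 0], "roll": 0, "grip": 32}])

```text
time_s: 9.75
position: [0.5564, 0.0909, 0.1301]
tcp_rot: [[-0.133, 0.991, -0.006], [0.991, 0.133, -0.001], [-0.0, -0.006, -1.0]]
force: [-5.0, -1.2, 3.4]
opening: 0.322
grasp_force: 2.5
```

```bash
python3 m.py
```

```text
yaw 1.705 j6 -9.67 qv 0.0 Mz 0.02 t6 0.033 F [-5.  -1.2  3.4] M [-0.284  0.795  0.02 ]
```

>>> move_arm(increments=[{"xyz": [0, -13, 0], "roll": 0, "grip": 32}, {"xyz": [0, -6, 0], "roll": 0, "grip": 32}, {"xyz": [0, -3, 0], "roll": 0, "grip": 32}, {"xyz": [0, -3, 0], "roll": 0, "grip": 32}, {"xyz": [0, 0, 0], "roll": 0, "grip": 32}])

```text
time_s: 10.17
position: [0.5391, 0.0882, 0.131]
tcp_rot: [[-0.132, 0.991, 0.012], [0.991, 0.132, 0.001], [-0.0, 0.012, -1.0]]
force: [7.1, 2.1, -5.5]
opening: 0.32
grasp_force: 4.0
```

```bash
python3 m.py
```

```text
yaw 1.703 j6 -10.13 qv -0.0 Mz 0.064 t6 0.066 F [ 7.1  2.1 -5.5] M [ 0.49  -1.368  0.064]
```

>>> move_arm(increments=[{"xyz": [0, 10, 0], "roll": 0, "grip": 32}, {"xyz": [0, 2, -20], "roll": 0, "grip": 32}, {"xyz": [0, -6, 0], "roll": 0, "grip": 32}, {"xyz": [0, -6, 0], "roll": 0, "grip": 32}, {"xyz": [0, 0, 0], "roll": 0, "grip": 32}])

```text
time_s: 10.58
position: [0.5386, 0.088, 0.1517]
tcp_rot: [[-0.132, 0.991, 0.014], [0.991, 0.132, 0.001], [-0.001, 0.013, -1.0]]
force: [7.6, 1.4, 1.0]
opening: 0.321
grasp_force: 4.0
```

```bash
python3 m.py
```

```text
yaw 1.703 j6 -10.13 qv 0.0 Mz 0.043 t6 0.039 F [7.6 1.4 1. ] M [ 0.335 -1.521  0.043]
```

>>> move_arm(increments=[{"xyz": [0, -3, 0], "roll": 0, "grip": 32}, {"xyz": [0, 0, 0], "roll": 0, "grip": 32}])

```text
time_s: 10.75
position: [0.5381, 0.0878, 0.1517]
tcp_rot: [[-0.131, 0.991, 0.018], [0.991, 0.131, 0.001], [-0.001, 0.018, -1.0]]
force: [11.4, 3.2, -1.4]
opening: 0.323
grasp_force: 6.1
```

```bash
python3 m.py
```

```text
yaw 1.703 j6 -10.2 qv 0.1 Mz 0.105 t6 0.064 F [11.4  3.2 -1.4] M [ 0.568 -2.169  0.105]
```

Pushing toward −y at over 11 N does not move it, so that side is the open stop and the lever folds toward tool +y, over the handle. I'll fold it along an arc with the finger already behind it.

>>> move_arm(increments=[{"xyz": [0, 12, 0], "roll": 0, "grip": 32}, {"xyz": [0, 12, 0], "roll": 0, "grip": 32}, {"xyz": [0, 5.5, 0], "roll": 0, "grip": 32}, {"xyz": [0, 5.5, 0], "roll": 0, "grip": 32}, {"xyz": [0, 5, 1], "roll": 0, "grip": 32}])

```text
time_s: 11.17
position: [0.5687, 0.0927, 0.1489]
tcp_rot: [[-0.133, 0.991, -0.004], [0.991, 0.133, -0.0], [0.0, -0.004, -1.0]]
force: [-2.8, -0.4, 3.2]
opening: 0.322
grasp_force: 1.9
```

```bash
python3 m.py
```

```text
yaw 1.704 j6 -9.46 qv 1.0 Mz 0.052 t6 -0.009 F [-2.8 -0.4  3.2] M [-0.114  0.508  0.052]
```

>>> move_arm(increments=[{"xyz": [0, 5, 1.5], "roll": 0, "grip": 32}, {"xyz": [0, 4.7, 2.5], "roll": 0, "grip": 32}, {"xyz": [0, 4.7, 2.5], "roll": 0, "grip": 32}, {"xyz": [0, 0, 0], "roll": 0, "grip": 32}])

```text
time_s: 11.5
position: [0.5857, 0.0949, 0.1422]
tcp_rot: [[-0.132, 0.991, 0.001], [0.991, 0.132, 0.001], [0.001, 0.001, -1.0]]
force: [-0.9, 0.9, 1.7]
opening: 0.326
grasp_force: 0.8
```

```bash
python3 m.py; python3 wl.py 3
```

```text
yaw 1.704 j6 -9.22 qv -0.2 Mz 0.003 t6 -0.004 F [-0.9  0.9  1.7] M [0.16  0.062 0.003]
n 2809 z 0.09975486976696889 0.16514161309140724
top 1 ((560.3806762695312, 103.06409454345703), (0.0, 0.0), 0.0) [0.5604 0.1031 0.1651]
all 2809 ((565.0491943359375, 92.96604919433594), (46.055355072021484, 24.483287811279297), 7.859280586242676) [0.5684 0.0969 0.1372]
[0.5857 0.0949 0.1422] [[-0.132, 0.991, 0.001], [0.991, 0.132, 0.001], [0.001, 0.001, -1.0]] [-1.6 33.6 91.   0.  55.3 -9.2] M [0.16  0.062 0.003]
```

View pics/w3.png

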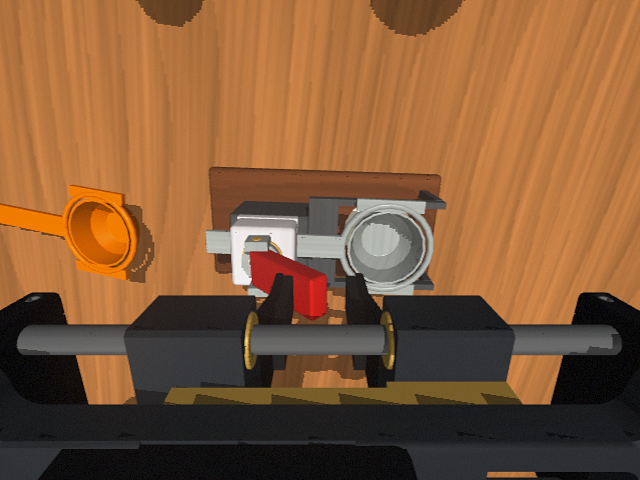

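The lever, at (290,285), is folding toward the bowl and its heading matches the tool's, so the grip did not slip. I'll finish the arc and press it flat.

>>> move_arm(increments=[{"xyz": [0, 4, 3.5], "roll": 0, "grip": 32}, {"xyz": [0, 4, 3.5], "roll": 0, "grip": 32}, {"xyz": [0, 3, 4.5], "roll": 0, "grip": 32}, {"xyz": [0, 3, 4.5], "roll": 0, "grip": 32}, {"xyz": [0, 2, 5], "roll": 0, "grip": 32}])

```text
time_s: 11.97
position: [0.6018, 0.097, 0.1216]
tcp_rot: [[-0.132, 0.991, 0.002], [0.991, 0.132, 0.0], [0.0, 0.002, -1.0]]
force: [-0.8, 2.1, 3.5]
opening: 0.321
grasp_force: 1.7
```

>>> move_arm(increments=[{"xyz": [0, 1.5, 5], "roll": 0, "grip": 32}, {"xyz": [0, 0, 2.5], "roll": 0, "grip": 32}, {"xyz": [0, 0, 0], "roll": 0, "grip": 32}, {"xyz": [0, 0, 0], "roll": 0, "grip": 32}])

```text
time_s: 12.3
position: [0.6036, 0.0972, 0.1149]
tcp_rot: [[-0.132, 0.991, 0.003], [0.991, 0.132, 0.001], [0.0, 0.003, -1.0]]
force: [-0.1, 1.7, 6.2]
opening: 0.318
grasp_force: 2.8
```

```bash
python3 m.py
```

```text
yaw 1.704 j6 -8.96 qv 0.1 Mz -0.079 t6 -0.036 F [-0.1  1.7  6.2] M [ 0.415 -0.105 -0.079]
```

>>> move_arm(increments=[{"xyz": [0, 0, 2], "roll": 0, "grip": 32}, {"xyz": [0, 0, 2], "roll": 0, "grip": 32}, {"xyz": [0, 0, 0], "roll": 0, "grip": 32}])

```text
time_s: 12.55
position: [0.604, 0.0973, 0.1136]
tcp_rot: [[-0.133, 0.991, 0.004], [0.991, 0.133, 0.0], [-0.0, 0.004, -1.0]]
force: [-2.5, 1.9, 20.3]
opening: 0.322
grasp_force: 9.9
```

>>> move_arm(increments=[{"xyz": [0, 0, 2], "roll": 0, "grip": 32}, {"xyz": [0, 0, 2], "roll": 0, "grip": 32}, {"xyz": [0, 0, 0], "roll": 0, "grip": 32}])

```text
time_s: 12.8
position: [0.6043, 0.0973, 0.1124]
tcp_rot: [[-0.133, 0.991, 0.006], [0.991, 0.133, 0.0], [-0.001, 0.006, -1.0]]
force: [-6.4, 2.3, 33.0]
opening: 0.322
grasp_force: 16.9
```

```bash
python3 m.py
```

```text
yaw 1.704 j6 -8.95 qv -0.0 Mz -0.063 t6 -0.061 F [-6.4  2.3 33. ] M [ 0.324  1.619 -0.063]
```

>>> move_arm(increments=[{"xyz": [0, 0, -8], "roll": 0, "grip": 32}, {"xyz": [0, 0, -20], "roll": 0, "grip": 32}, {"xyz": [0, 0, -30], "roll": 0, "grip": 32}, {"xyz": [-30, 0, -30], "roll": 0, "grip": 32}, {"xyz": [-30, 0, 0], "roll": 0, "grip": 32}])

```text
time_s: 13.22
position: [0.6139, 0.0381, 0.1993]
tcp_rot: [[-0.136, 0.991, 0.012], [0.991, 0.136, -0.002], [-0.004, 0.011, -1.0]]
force: [1.2, -0.9, 1.0]
opening: 0.318
grasp_force: 0.0
```

>>> move_arm(increments=[{"xyz": [0, 0, -10], "roll": 0, "grip": 32}, {"xyz": [0, 0, 0], "roll": 0, "grip": 32}])

```text
time_s: 13.38
position: [0.6114, 0.0362, 0.205]
tcp_rot: [[-0.13, 0.992, 0.003], [0.992, 0.13, -0.001], [-0.001, 0.003, -1.0]]
force: [0.2, 0.3, 0.3]
opening: 0.318
grasp_force: 0.0
```

```bash
python3 wl.py 4; python3 - <<'E'
from h import *
im,d=bot.capture("wrist"); P,u,v=pts("wrist",d,np.ones(d.shape,bool)); c=im[v,u].astype(int)
k=(c[:,0]>90)&(c[:,1]<60)&(c[:,2]<60)&(np.hypot(P[:,0]-.57,P[:,1]-.092)<.08)&(P[:,2]>.08)
Q=P[k]; a=(Q[:,:2]-[.5465,.0895])@[.991,.132]
for lo in range(0,66,10):
    m=(a*1000>lo)&(a*1000<lo+10)
    if m.sum()>5: print(lo,m.sum(),np.percentile(Q[m,2],[50,90]).round(4))
m=(a>.01)&(a<.055); f=np.polyfit(a[m],Q[m,2],1); print("slope",f)
for c2 in ("strainer","jar","sugar_bowl","acrylic_box","spoon"): pass
im,d=bot.capture("scene")
for l in ("strainer","jar","sugar_bowl","acrylic_box","spoon"): print(l,[w("scene",r["at"]).round(3).tolist() for r in bot.spot_in(l,"scene")])
E
```

```text
n 2599 z 0.08524174995122662 0.22351341514388767
top 1 ((585.7247924804688, 45.56755828857422), (0.0, 0.0), 0.0) [0.5857 0.0456 0.2235]
all 2599 ((575.8275756835938, 75.7032699584961), (59.24937438964844, 62.49308776855469), 8.276436805725098) [0.5735 0.0955 0.1132]
[0.6114 0.0362 0.205 ] [[-0.13, 0.992, 0.003], [0.992, 0.13, -0.001], [-0.001, 0.003, -1.0]] [ -7.   30.3  85.2  -0.   64.4 -14.5] M [-0.018 -0.083  0.039]
0 441 [0.1121 0.113 ]
10 430 [0.1128 0.1137]
20 438 [0.1134 0.1145]
30 457 [0.1141 0.1149]
40 469 [0.1147 0.1157]
50 295 [0.1151 0.116 ]
slope [0.06170568 0.11171748]
strainer [[0.383, 0.067, 0.027], [0.537, -0.115, 0.026], [0.626, 0.101, 0.065], [0.521, -0.437, 0.009]]
jar [[0.474, 0.317, 0.098]]
sugar_bowl [[0.652, 0.314, 0.064]]
acrylic_box [[0.613, -0.283, 0.052]]
spoon [[0.518, -0.434, 0.009]]
```

View pics/w4.png

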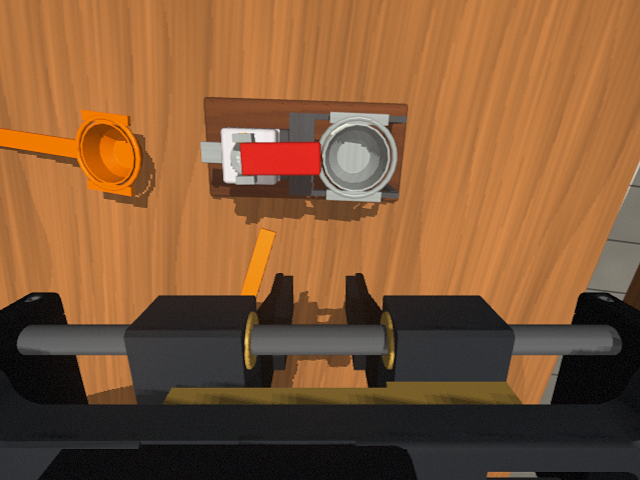

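The lever at (280,158) lies flat; its slope gives about 1.51 rad, which is its stop. The strainer and the bystanders are unmoved, and the gripper is clear.

```bash
python3 -c "
from rig import bot
print(bot.hand_in())"
```

```text
the job is handed in; nothing more can be done
None
```

I handed the job in at about 13.5 s: bolt screwed to snug (about 30 N estimated from torque and turn), lever folded flat to its stop (about 1.5 rad), gripper clear and nothing else moved; the hand-in call returned no verdict.

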